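Hang the pantry bin on its rail

ROBOT

A 6-joint arm with a two-finger parallel gripper is mounted at the origin on the work surface. World frame = base frame: x ahead of the robot, y to its left, z up, the work surface at z = 0. Lengths are in m, angles in rad, forces in N, time in s.
With the tool pointing down it reaches from about 0.325 to 0.85 m from the base axis. Payload 4.4 kg.
Tool frame: the origin (TCP) lies at the very end of the fingers, on their centre line; the grasp point (between the pads) lies 19 mm behind it (env.hold_point_z is the distance from the TCP to the grasp point, in m); z points along the fingers, y is the line along which they close (so a half turn about z gives the same grasp; the last joint's range is limited). The gripper opens to 94 mm and grips with 3 to 60 N. Pads are 16 mm wide; open, the fingers measure 119 mm over their backs; the gripper's body (75 mm by 177 mm) begins 78 mm behind the grasp point.
Start: joints at [-1.343, 0.207, 1.542, -0, 1.393, -0.15], TCP at [0.213, -0.534, 0.205] pointing down, gripper open.
Joint ranges: [-2.73, 2.73], [-0.86, 2.22], [0.23, 2.46], [-1.11, 4.25], [0.08, 2.63], [-2.82, 2.82]. Speed limits (rad/s): [2.79, 2.79, 3.14, 3.14, 3.14, 3.14].

INTERFACE

Orientations are given as a unit quaternion [x, y, z, w].
In Python, from plant import readout, viewer, ticket, env gives the robot as it stands.
- The arm moves only by the tool carry_out, never from a script. Its arguments are lists of equal length, an entry for each row: "translation": the shift along the world's x, y, z in cm, a list of three; "angular": the turn, a rotation vector about the world's x, y, z in degrees, a list of three; "grip": the finger opening in cm, from 0 to 9.4. In form: {"translation": [[tx, ty, tz], ...], "angular": [[ax, ay, az], ...], "grip": [grip, ...]}. A call has 1 to 20 rows; each row is the pose to reach, as a shift and turn from the pose commanded when the call began; what a row does not reach only later rows make up. A row lasts 1/8 s, in which the tool goes at most 62.5 mm and 10.7 degrees, less where a joint would pass 70% of its speed; a pose out of reach is approached as far as the arm can. A call with a gripper value outside its range is refused whole. The fingers move at their own pace and stop on an object; "newtons" is the grip in N (left out, the last holds). Time passes only in rows, so rows that repeat a pose let the fingers close. It gives the time, the measured TCP pose, the force, the opening and the grip force at its end, in the units of the state.
- readout.sense(): the state, without advancing time (a new reading comes with each control period).
- viewer.snapshot(name): name is "scene" or "side" or "wrist"; returns the picture (480x640x3 uint8, red, green, blue); there is no depth.
- viewer.camera_info(name): a dict with "vertical_fov" (degrees; the focal length in pixels is half the picture's height over the tangent of half this angle, whatever the lens; pixels are square), "cx", "cy" (the principal point, pixels), "rvec" (rotation vector, rad) and "tvec" (3), from world to camera coordinates, as OpenCV has them. Camera axes: x right, y down, z forward; pixel columns grow to the right and rows downward; lengths in m; the calibration is good to about 2 mm. The wrist camera is an equidistant fisheye: a pixel r from the principal point sees the ray r / f radians off the axis. A picture is of the moment at which its call begins: read the wrist's pose just before it. camera_info takes no time and is no camera call; for the wrist camera it gives the pose at the moment of the call.
- ticket.job_done(): hands the job in; it is judged then, once.
The state is a dict: "time": time; "joint_positions": joint angles; "qvel": joint speeds; "tau": joint torques, N m; "position": TCP position; "orientation": TCP orientation; "force": force on the tool from outside, world axes, zero at the start; "moment": the same for the moment, N m; "opening": finger opening in m; "gripper_force": force on a finger pad.
Only numpy, scipy, OpenCV 4.12 (cv2) and the standard library are available. Lean on these libraries where they do the work, as an engineer would, in place of code of your own. Each camera call takes 0.05 s, during which the arm holds its last target. There are 200 camera calls.

TASK

Hang the blue bin on the white rail: with its front tilted up, slip its rear tongue in through the groove and up behind the black strip, then swing the front down until the bin hangs level by itself, fully home on the ledge and square against the rail. Anywhere along the rail will do; leave the grey bin and the jar where they stand.

Things in the scene. Friction and masses are not known exactly. Their poses are not given: they have to be found in the camera images.
- bin_mid (a point): Blue plastic bin, loose, upright: open box 110 long (x) x 50 wide (y) x 50 high, walls 3, about 0.13 kg. Point: centre of the box, 25 above its underside; +x to its front (white label), -x to its rear. Grip it across the 50 by its flat sides. A tab (40 wide, 5 thick, top level with the rim, underside 20 above this point) runs back from the rear wall (x -55) to the tongue.
- bin_tongue (a point): Middle of the tip of the blue bin's upright rear tongue, a plate 40 wide and 4 thick. In the axes of bin_mid it lies at x -69, z +68, and the plate spans x -67 to -71. The tongue stands 48 tall above the tab's underside; 12 of space lie between it and the box's rear wall.
- rail_groove (a point): White hanging rail, fixed, 240 long (y) between end cheeks, 152 high. +x points out of its front, away from the robot. Point: middle of the front top edge of its ledge, 100 above the worktop; ledge solid from x 0 to -50. Above is the groove, a front opening z 0 to 36. Home: tab on the ledge, bin's axes along these, box centre at x 55 to 63, z about -20; it hangs up to 5 degrees front-down.
- rail_strip (a point): Middle of the lower edge of the black strip over the groove: strip 4 thick, 16 high, this edge 36 above the ledge. Behind it a channel 42 deep, open on top, with a back board as high as the strip. Axes as rail_groove. The tongue (48) passes the opening (36) only with the bin's front tilted up 15 to 45 degrees (35 is easy), moving in and up; home, its tip is 12 above this edge.
- greybin: Bystander: a loose grey plastic bin of the same box size, 110 x 50 x 50, without tab or tongue. Origin at the centre of its underside, x along its length.
- jar: Bystander: a small jar with a red cap and paper label, diameter 56, height 70, loose. Origin at the centre of its underside.
Mind the look-alikes: they are no part of the job. Leave any brown or turquoise look-alike of the part that bears bin_mid alone.

How it is judged:
By the outcome, as a careful person would: the job done as asked, in the order asked, and still so for the second after the job is handed in, with the robot touching nothing.
It also fails if it takes over 45 s, if anything falls off the work surface, if the arm or the gripper's body presses on something with over 40 N, if the wrist force passes 120 N, or if a joint passes its speed limit or range.

## Working session

There is one attempt and no reset: what is moved stays moved. The work goes in short steps, Python scripts to look and compute and a tool call to move; the robot and the scene stay as the last step left them, time stands still between calls to the robot, and variables do not carry over. Pictures are saved under pics/ and viewed, at most 10 in all, crops included, and the job is handed in when it is done.

Besides the shell and the picture viewer there is one more tool, called after ">>>" as name(argument=value, ...), one argument or row to a line, values as JSON. carry_out: Moves the arm, as the interface text tells. Its arguments: {"type":"object","properties":{"translation":{"type":"array"},"angular":{"type":"array"},"grip":{"type":"array"},"newtons":{"type":"number"}},"required":["translation","angular","grip"]}

```bash
ls; mkdir -p pics
python3 - <<'E'
from plant import readout, viewer, ticket, env
import cv2
for n in("scene","side","wrist"):
    i=viewer.camera_info(n);print(n,i)
    cv2.imwrite(f"pics/{n}0.png",viewer.snapshot(n)[:,:,::-1])
print(readout.sense(),env.hold_point_z)
E
```

```text
pics
scene {'vertical_fov': 43.92854586100908, 'cx': 323.0125828589296, 'cy': 239.36432683798392, 'rvec': array([ 0.68556846,  2.56332371, -1.25082324]), 'tvec': array([ 0.47262265, -0.02534793,  1.1023788 ])}
side {'vertical_fov': 54.46567671210196, 'cx': 327.48170427966363, 'cy': 237.7497111035615, 'rvec': array([ 2.45476588, -0.30857504,  0.11895311]), 'tvec': array([-0.53399693,  0.12843213,  0.75398723])}
wrist {'vertical_fov': 65.70646984690485, 'cx': 308.45056143948557, 'cy': 236.92401405314277, 'rvec': array([-2.41083211,  1.63333445,  0.22181124]), 'tvec': array([-0.57521848, -0.02970831,  0.39125711])}
{'time': 0.15, 'joint_positions': array([-1.34249644e+00,  2.07241469e-01,  1.54258068e+00, -1.17793443e-05,
        1.39356208e+00, -1.50463726e-01]), 'qvel': array([ 9.56815792e-05, -1.89473776e-03, -3.30744295e-03, -1.76022097e-04,
        1.74240938e-03, -1.14003820e-03]), 'tau': array([ 6.34591270e-04, -3.71317077e+01, -2.81810904e+01,  6.99961209e-02,
        3.28561035e-02, -1.05175845e-04]), 'position': array([ 0.21248033, -0.53362489,  0.20456921]), 'orientation': array([ 9.82120208e-01,  1.88252739e-01, -4.06457550e-05, -8.94887159e-04]), 'force': array([0.8533228 , 0.71379096, 0.88053335]), 'moment': array([ 0.01602504,  0.03939892, -0.0316603 ]), 'gripper_force': 0.0, 'opening': 0.09412943318214868} 0.0188
```

View pics/scene0.png

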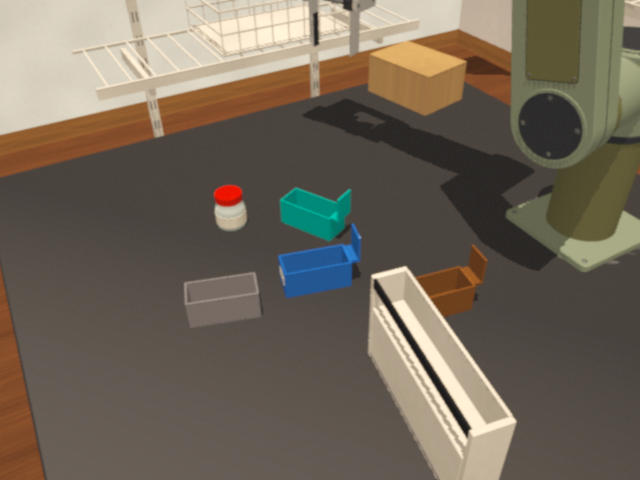

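View pics/side0.png

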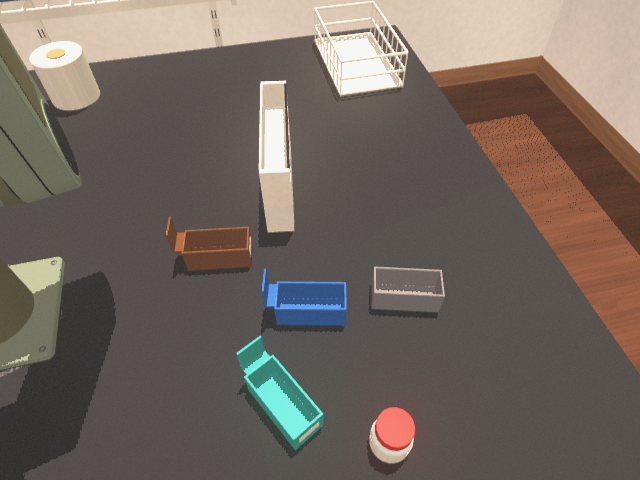

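Candidates: blue bin (scene 318,268; side 311,303), turquoise (scene 313,212), brown (scene 450,290), grey without tongue (scene 222,300). I choose the blue one and check it and the rail in close crops.

Run:
```python
import cv2,numpy as np
a=cv2.imread("pics/scene0.png");b=cv2.imread("pics/side0.png")
def crop(im,x,y,w,h,s):
    c=cv2.resize(im[y:y+h,x:x+w],None,fx=s,fy=s,interpolation=cv2.INTER_CUBIC)
    for k in range(0,w,10): cv2.line(c,(k*s,0),(k*s,5 if (x+k)%50 else 14),(0,255,255),1)
    for k in range(0,h,10): cv2.line(c,(0,k*s),(5 if (y+k)%50 else 14,k*s),(0,255,255),1)
    return c
A=crop(a,270,220,100,80,4);B=crop(b,250,260,100,70,4)
C=crop(b,250,70,50,165,3);
L=np.vstack([A,B[:280]]);D=cv2.copyMakeBorder(C,0,600-495,0,0,0)
E=crop(a,360,260,160,220,2);E=cv2.copyMakeBorder(E,0,160,0,0,0)[:600]
m=np.hstack([L,D[:600],E[:,:250]]);print(m.shape)
cv2.imwrite("pics/m1.png",m[:, :800])
```

```text
(600, 800, 3)
```

View pics/m1.png

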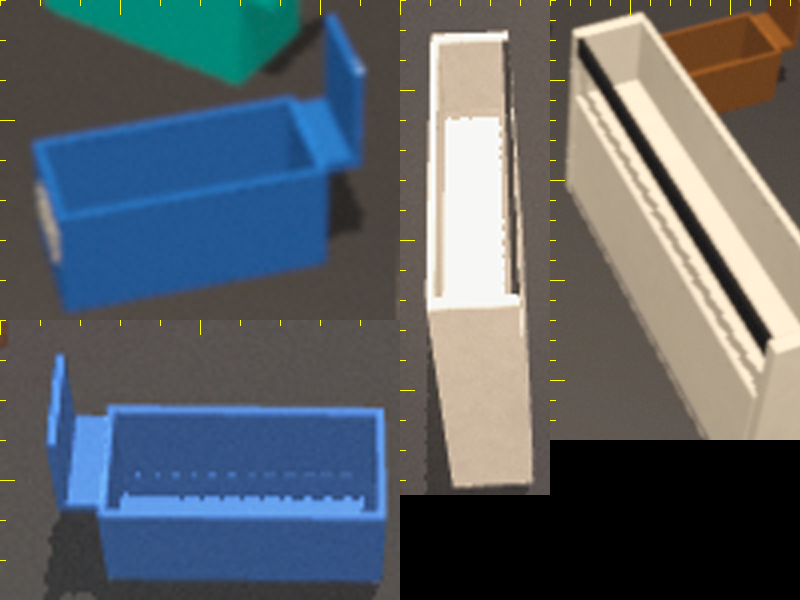

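```bash
cat > h.py <<'E'
import numpy as np,cv2
from plant import viewer
from scipy.optimize import least_squares,minimize
def proj(n,P,i=None):
    i=i or viewer.camera_info(n);f=240/np.tan(np.radians(i["vertical_fov"]/2))
    K=np.array([[f,0,i["cx"]],[0,f,i["cy"]],[0,0,1]])
    return cv2.projectPoints(np.array(P,float).reshape(-1,3),i["rvec"],i["tvec"],K,None)[0].reshape(-1,2)
def box(x0,x1,y0,y1,z0,z1):return np.array([[x,y,z] for x in(x0,x1) for y in(y0,y1) for z in(z0,z1)],float)/1000
BIN=[box(-55,55,-25,25,-25,25),box(-71,-55,-20,20,20,25),box(-71,-67,-20,20,20,68)]
def sil(n,R,t,s=4):
    m=np.zeros((480*s,640*s),np.uint8)
    for b in BIN:
        p=proj(n,b@R.T+t);cv2.fillConvexPoly(m,cv2.convexHull(np.round((p+.5)*s-.5).astype(np.int32)),255)
    return cv2.resize(m,(640,480),interpolation=cv2.INTER_AREA)/255.
def rz(a):c,s=np.cos(a),np.sin(a);return np.array([[c,-s,0],[s,c,0],[0,0,1]])
def blue(im):
    h=cv2.cvtColor(im,cv2.COLOR_RGB2HSV);m=((h[:,:,0]>102)&(h[:,:,0]<125)&(h[:,:,1]>110)&(h[:,:,2]>60)).astype(np.uint8)
    k,l,s,_=cv2.connectedComponentsWithStats(m);return (l==1+np.argmax(s[1:,4])).astype(float)
E
python3 - <<'E'
from h import *
side=[("top",-50,1,260,81.7),("",0,1,286,80.7),("",-50,-1,259.7,172.7),("",0,-1,290,172),("b",0,-1,293.7,231),("b",-50,-1,268.3,232.3)]
scene=[("",0,-1,371.5,275),("",-50,-1,406,267),("b",0,-1,370,354),("",0,1,470,433.5)]
def run(sg):
    def f(p,full=False):
        x,y,a,L=p;r=[]
        for n,S in(("side",side),("scene",scene)):
            P=[[X/1000,sg*s*L/2,0 if t=="b" else .152] for t,X,s,_,_ in S]
            r.append(proj(n,np.array(P)@rz(a).T+[x,y,0])-np.array([[u,v] for *_,u,v in S]))
        return np.vstack(r) if full else np.vstack(r).ravel()
    q=least_squares(f,[.5,-.2*sg*-1,0,.25]);print(sg,q.x,np.degrees(q.x[2]),q.cost);print(f(q.x,1).round(1).tolist())
run(1);run(-1)
M={n:blue(cv2.cvtColor(cv2.imread(f"pics/{n}0.png"),cv2.COLOR_BGR2RGB)) for n in("scene","side")}
# init from side: mask centre on plane z=.025
from scipy.optimize import minimize
cen={n:np.argwhere(M[n]).mean(0)[::-1] for n in M}
x0=least_squares(lambda p:np.hstack([proj(n,[[*p,.03]])[0]-cen[n] for n in M]),[.5,0]).x
C=lambda p:sum(np.abs(sil(n,rz(p[2]),np.array([p[0],p[1],.025]))-M[n]).sum() for n in M)
best=min((minimize(C,[*x0,a],method="Nelder-Mead",options=dict(initial_simplex=[[*x0,a],[x0[0]+.02,x0[1],a],[x0[0],x0[1]+.02,a],[*x0,a+.3]],xatol=1e-4,fatol=.5)) for a in(-.6,0,.6)),key=lambda r:r.fun)
print(best.x,np.degrees(best.x[2]),best.fun,{n:M[n].sum() for n in M})
E
```

```text
1 [ 0.52482365  0.18492233 -0.17712007  0.251332  ] -10.148232328936835 7.967265820621719
[[0.4, 0.5], [0.2, 0.6], [-1.4, -0.8], [-0.5, -1.5], [0.3, -0.8], [-1.2, -0.7], [-0.4, 0.1], [-0.1, -0.6], [-2.4, -1.1], [0.4, 0.1]]
-1 [ 0.52482365  0.18492233 -0.17712007 -0.251332  ] -10.14823230626955 7.967265820621578
[[0.4, 0.5], [0.2, 0.6], [-1.4, -0.8], [-0.5, -1.5], [0.3, -0.8], [-1.2, -0.7], [-0.4, 0.1], [-0.1, -0.6], [-2.4, -1.1], [0.4, 0.1]]
[ 0.49405278 -0.11339011 -0.25609878] -14.673379066801456 233.1372549019608 {'scene': np.float64(3379.0), 'side': np.float64(3417.0)}
```

```bash
cat > plan.py <<'E'
from h import *
from scipy.optimize import linprog
def rect(x0,x1,z0,z1):return np.array([[x0,z0],[x1,z0],[x1,z1],[x0,z1]],float)
def gap(A,B): # separating-axis clearance
    g=-9e9
    for P in(A,B):
        for i in range(4):
            e=P[(i+1)%4]-P[i];n=np.array([e[1],-e[0]])/np.hypot(*e)
            g=max(g,(B@n).min()-(A@n).max(),(A@n).min()-(B@n).max())
    return g
RAIL=[rect(-50,0,-100,0),rect(-4,0,36,52),rect(-50,-46,0,52)]
BN=[rect(-55,55,-25,25),rect(-71,-55,20,25),rect(-71,-67,20,68)]
def R2(p):c,s=np.cos(np.radians(p)),np.sin(np.radians(p));return np.array([[c,-s],[s,c]])
def tool(gx,gz,th): # tool leaned th toward the front; rects in bin frame
    T=[rect(-12,12,-19,78),rect(-38,38,78,250)]
    return [t@R2(-th).T+[gx,gz] for t in T]
def clr(c,p,parts):return min(gap(q@R2(p).T+c,r) for q in parts for r in RAIL)
E
python3 - <<'E'
from plan import *
from scipy.spatial.transform import Rotation as Ro
from plant import readout
i=viewer.camera_info("wrist");s=readout.sense()
Rc=Ro.from_rotvec(i["rvec"]).as_matrix();cam=-Rc.T@i["tvec"];Rt=Ro.from_quat(s["orientation"]).as_matrix()
print("cam in tool",Rt.T@(cam-s["position"]),"cam axis",Rt.T@Rc[2])
# turquoise tongue tip, bin frame
q=least_squares(lambda p:np.hstack([proj("scene",[[p[0],p[1],.093]])[0]-[345,193],proj("side",[[p[0],p[1],.093]])[0]-[252,347]]),[.5,-.2]).x
print("turq tip in blue frame",rz(.256)@np.array([*(q-[.494,-.1134]),0]))
for p in [35,30,25,20,15,10,5,2,0]:
    best=max(((clr(np.array([x,z]),p,BN),x,z) for x in range(30,90) for z in range(-40,45)),key=lambda t:t[0])
    print(p,best)
print("slide")
d=np.array([-np.sin(np.radians(35)),np.cos(np.radians(35))])
for off in (4,6,8,10):
    n=np.array([.819,.574]);m=R2(35)@[-69,68]
    print(off,[round(clr(off*n+d*k-m,35,BN),1) for k in range(-20,75,6)],[(off*n+d*k-m).round().tolist() for k in(0,42,48,54)])
E
```

```text
cam in tool [ 0.07550913  0.00097304 -0.18000531] cam axis [-0.26526759  0.00107237  0.96417423]
turq tip in blue frame [-0.077533   -0.10712111  0.        ]
35 (np.float64(11.297660988348557), 64, 36)
30 (np.float64(11.696152422706621), 63, 30)
25 (np.float64(11.348797409432843), 63, 24)
20 (np.float64(10.196956987206178), 63, 18)
15 (np.float64(12.896846178906909), 89, 44)
10 (np.float64(15.258704596751075), 89, 44)
5 (np.float64(16.964082188184083), 89, 44)
2 (np.float64(17.66658763107952), 89, 44)
0 (np.float64(18.0), 89, -40)
slide
4 [np.float64(13.1), np.float64(9.7), np.float64(6.2), np.float64(2.8), np.float64(2.0), np.float64(2.0), np.float64(2.0), np.float64(2.0), np.float64(2.0), np.float64(2.0), np.float64(2.0), np.float64(2.0), np.float64(4.4), np.float64(9.3), np.float64(8.5), np.float64(2.5)] [[99.0, -14.0], [75.0, 21.0], [71.0, 25.0], [68.0, 30.0]]
6 [np.float64(14.7), np.float64(11.3), np.float64(7.9), np.float64(4.4), np.float64(4.0), np.float64(4.0), np.float64(4.0), np.float64(4.0), np.float64(4.0), np.float64(4.0), np.float64(4.0), np.float64(4.0), np.float64(5.6), np.float64(9.4), np.float64(8.5), np.float64(2.5)] [[100.0, -13.0], [76.0, 22.0], [73.0, 27.0], [69.0, 32.0]]
8 [np.float64(16.4), np.float64(12.9), np.float64(9.5), np.float64(6.1), np.float64(6.0), np.float64(6.0), np.float64(6.0), np.float64(6.0), np.float64(6.0), np.float64(6.0), np.float64(6.0), np.float64(6.0), np.float64(6.7), np.float64(7.4), np.float64(7.4), np.float64(2.5)] [[102.0, -12.0], [78.0, 23.0], [75.0, 28.0], [71.0, 33.0]]
10 [np.float64(18.0), np.float64(14.6), np.float64(11.1), np.float64(8.0), np.float64(8.0), np.float64(8.0), np.float64(8.0), np.float64(8.0), np.float64(6.2), np.float64(5.4), np.float64(5.4), np.float64(5.4), np.float64(5.4), np.float64(5.4), np.float64(5.4), np.float64(2.5)] [[104.0, -10.0], [80.0, 24.0], [76.0, 29.0], [73.0, 34.0]]
```

Run:
```python
from plan import *
path=[(113,-28,35),(102,-12,35),(78,23,35),(71,33,35),(64,36,35),(63,30,30),(63,24,25),(63,18,20)]
for p in [15,12,10,8,6,4,2,0]:
    b=max(((clr(np.array([x,z]),p,BN),x,z) for x in np.arange(54,68,.5) for z in np.arange(-25,40,.5)),key=lambda t:t[0])
    print(p,b); path.append((b[1],b[2],p))
for gx,gz,th in[(15,5,10),(20,5,10),(20,5,15),(20,5,20),(30,5,10)]:
    T=tool(gx,gz,th);print(gx,gz,th,[round(clr(np.array(c[:2]),c[2],T)) for c in path])
```

```text
15 (np.float64(8.718770589134934), np.float64(62.5), np.float64(13.0))
12 (np.float64(7.785679007028531), np.float64(61.0), np.float64(15.0))
10 (np.float64(7.155052318212796), np.float64(61.0), np.float64(12.0))
8 (np.float64(6.521394177669208), np.float64(61.5), np.float64(4.5))
6 (np.float64(5.884663183508321), np.float64(60.5), np.float64(7.0))
4 (np.float64(5.258477039024221), np.float64(61.0), np.float64(-8.5))
2 (np.float64(5.23914737659873), np.float64(61.0), np.float64(39.5))
0 (np.float64(7.5), np.float64(62.5), np.float64(39.5))
15 5 10 [45, 41, 38, 48, 51, 50, 48, 46, 44, 48, 46, 40, 45, 46, 61, 62]
20 5 10 [49, 46, 41, 51, 54, 53, 50, 48, 45, 49, 46, 45, 47, 51, 66, 67]
20 5 15 [59, 54, 47, 57, 60, 58, 55, 52, 49, 54, 53, 52, 55, 58, 65, 66]
20 5 20 [68, 61, 52, 62, 63, 63, 59, 56, 56, 61, 61, 60, 62, 64, 64, 65]
30 5 10 [59, 56, 49, 57, 60, 58, 55, 51, 50, 51, 52, 55, 57, 61, 76, 77]
```

```bash
cat > mv.py <<'E'
from h import *
from scipy.spatial.transform import Rotation as Ro
from plant import readout
def grasp_pose(c,Rb,gx,gz,th):
    "bin centre c, bin rotation -> TCP"
    Rt=Rb@Ro.from_euler("y",th,degrees=True).as_matrix()@np.diag([1,-1,-1.])
    g=c+Rb@np.array([gx,0,gz])
    return g+Rt[:,2]*.0188,Rt
def rel(p,Rt,ref=None):
    s=ref or readout.sense()
    print("cm",((p-s["position"])*100).round(2),"deg",np.degrees((Ro.from_matrix(Rt)*Ro.from_quat(s["orientation"]).inv()).as_rotvec()).round(2))
E
python3 - <<'E'
from mv import *
p,R=grasp_pose(np.array([.494,-.1134,.025]),rz(-.256),.015,.005,10)
print(p);rel(p+[0,0,.12],R)
E
```

```text
[ 0.50535296 -0.11637156  0.01148561]
cm [29.29 41.73 -7.31] deg [ -0.73  10.16 -36.27]
```

>>> carry_out(
  translation=[
    [29.3,41.7,-3],
    [29.3,41.7,-3],
    [29.3,41.7,-3],
    [29.3,41.7,-3],
    [29.3,41.7,-3],
    [29.3,41.7,-3],
    [29.3,41.7,-3],
    [29.3,41.7,-3],
    [29.3,41.7,-3],
    [29.3,41.7,-5],
    [29.3,41.7,-7.3],
    [29.3,41.7,-7.3],
    [29.3,41.7,-7.3],
  ],
  angular=[
    [-0.7,10.2,-36.3],
    [-0.7,10.2,-36.3],
    [-0.7,10.2,-36.3],
    [-0.7,10.2,-36.3],
    [-0.7,10.2,-36.3],
    [-0.7,10.2,-36.3],
    [-0.7,10.2,-36.3],
    [-0.7,10.2,-36.3],
    [-0.7,10.2,-36.3],
    [-0.7,10.2,-36.3],
    [-0.7,10.2,-36.3],
    [-0.7,10.2,-36.3],
    [-0.7,10.2,-36.3],
  ],
  grip=[7.5,7.5,7.5,7.5,7.5,7.5,7.5,7.5,7.5,7.5,7.5,7.5,7.5],
)

```text
time: 1.78
position: [0.5059, -0.1175, 0.133]
orientation: [0.988, -0.127, -0.087, -0.011]
force: [0.3, -1.1, 0.0]
opening: 0.075
gripper_force: 0.0
```

Run:
```python
from mv import *
i=viewer.camera_info("wrist");im=viewer.snapshot("wrist")
f=240/np.tan(np.radians(i["vertical_fov"]/2))
def fe(P):
    X=(Ro.from_rotvec(i["rvec"]).as_matrix()@np.array(P).T).T+i["tvec"]
    r=np.hypot(X[:,0],X[:,1]);t=np.arctan2(r,X[:,2])*f/r
    return np.c_[X[:,0]*t+i["cx"],X[:,1]*t+i["cy"]]
im=im[:,:,::-1].copy()
for k,b in enumerate(BIN):
    p=fe(b@rz(-.256).T+[.494,-.1134,.025])
    for a in range(8):
        for j in range(a+1,8):
            if bin(a^j).count("1")==1: cv2.line(im,tuple(np.round(p[a]).astype(int)),tuple(np.round(p[j]).astype(int)),(0,255,255),1)
cv2.imwrite("pics/w1.png",im)
p,R=grasp_pose(np.array([.494,-.1134,.025]),rz(-.256),.015,.005,10);rel(p,R);print(readout.sense()["joint_positions"].round(2))
```

```text
cm [ -0.09   0.13 -12.19] deg [0.09 0.01 0.03]
[-0.38  0.29  1.61 -0.02  1.42  1.45]
```

View pics/w1.png

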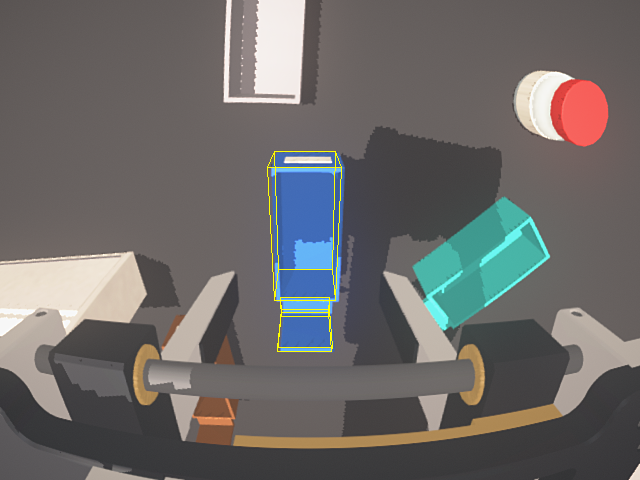

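The blue bin lies between the fingers (about 306,235), and the model outline matches. The turquoise bin is clear at about (413,265). Descending to grip.

>>> carry_out(
  translation=[
    [-0.1,0.1,-5],
    [-0.1,0.1,-9],
    [-0.1,0.1,-12.2],
    [-0.1,0.1,-12.2],
    [-0.1,0.1,-12.2],
    [-0.1,0.1,-12.2],
    [-0.1,0.1,-12.2],
    [-0.1,0.1,-12.2],
    [-0.1,0.1,-12.2],
  ],
  angular=[
    [0,0,0],
    [0,0,0],
    [0,0,0],
    [0,0,0],
    [0,0,0],
    [0,0,0],
    [0,0,0],
    [0,0,0],
    [0,0,0],
  ],
  grip=[7.5,7.5,7.5,7.5,4.5,4.5,4.5,4.5,4.5],
  newtons=20,
)

```text
time: 2.95
position: [0.506, -0.1168, 0.012]
orientation: [0.988, -0.127, -0.086, -0.01]
force: [-1.0, -0.0, 6.5]
opening: 0.0502
gripper_force: 20.0
```

```bash
cat >> mv.py <<'E'
RB,RY=np.array([.525,.185,.1]),-.177   # rail point, yaw
BT=None
def bin_in_tool():
    return np.load("bt.npz")["c"],np.load("bt.npz")["R"]
def bin_now():
    s=readout.sense();Rt=Ro.from_quat(s["orientation"]).as_matrix();c,R=bin_in_tool()
    return s["position"]+Rt@c,Rt@R
def tcp_for(x,z,phi,y=0):
    "rail-frame mm, tilt deg -> tcp"
    Rb=rz(RY)@Ro.from_euler("y",-phi,degrees=True).as_matrix()
    cb=RB+rz(RY)@np.array([x,y,z])/1000
    c,R=bin_in_tool();Rt=Rb@R.T
    return cb-Rt@c,Rt
E
python3 - <<'E'
from mv import *
s=readout.sense();Rt=Ro.from_quat(s["orientation"]).as_matrix()
np.savez("bt.npz",c=Rt.T@(np.array([.494,-.1134,.025])-s["position"]),R=Rt.T@rz(-.256))
print(bin_in_tool()); rel(*tcp_for(130,0,35))
rel(*tcp_for(130,0,0))
E
```

```text
(array([-0.01452527, -0.00023612, -0.01063688]), array([[ 9.85149329e-01, -6.30380212e-04, -1.71698579e-01],
       [-3.55369343e-04, -9.99998604e-01,  1.63243903e-03],
       [-1.71699369e-01, -1.54717980e-03, -9.85148178e-01]]))
cm [16.43 27.56  8.45] deg [ -7.52 -34.19   4.38]
cm [15.92 27.65  7.5 ] deg [0.   0.   4.53]
```

>>> carry_out(
  translation=[
    [0,0,5],
    [0,0,11],
    [0,0,16],
    [4,3,19],
    [8,8,19],
    [11,13,19],
    [14,18,19],
    [16.4,23,19],
    [16.4,27.6,19],
    [16.4,27.6,17],
    [16.4,27.6,13],
    [16.4,27.6,10],
    [16.4,27.6,8.4],
    [16.4,27.6,8.4],
    [16.4,27.6,8.4],
  ],
  angular=[
    [0,0,0],
    [0,0,0],
    [0,0,0],
    [-1.5,-7,1],
    [-3,-14,2],
    [-4.5,-21,3],
    [-6,-28,4],
    [-7.5,-34.2,4.4],
    [-7.5,-34.2,4.4],
    [-7.5,-34.2,4.4],
    [-7.5,-34.2,4.4],
    [-7.5,-34.2,4.4],
    [-7.5,-34.2,4.4],
    [-7.5,-34.2,4.4],
    [-7.5,-34.2,4.4],
  ],
  grip=[4.5,4.5,4.5,4.5,4.5,4.5,4.5,4.5,4.5,4.5,4.5,4.5,4.5,4.5,4.5],
)

```text
time: 4.82
position: [0.6699, 0.1599, 0.0962]
orientation: [0.972, -0.087, 0.216, 0.019]
force: [-0.2, 0.7, -0.3]
opening: 0.05
gripper_force: 20.0
```

Run:
```python
from mv import *
c,R=bin_now();print(c,Ro.from_matrix(R).as_euler("zyx",degrees=True),readout.sense()["opening"])
out=[]
rail=[[x,y,z] for x in(0,-50) for y in(-125.5,125.5) for z in(0,152)]
for n,(x,y) in(("scene",(300,200)),("side",(200,50))):
    im=viewer.snapshot(n)[:,:,::-1].copy();cv2.imwrite(f"pics/{n}2.png",im);s=2
    im=cv2.resize(im,None,fx=s,fy=s,interpolation=cv2.INTER_CUBIC)
    for b,RR,t,col in [(b,R,c,(0,255,255)) for b in BIN]+[(np.array(rail)/1000,rz(RY),RB-[0,0,.1],(0,255,0))]+[(box(-4,0,-120,120,36,52),rz(RY),RB,(255,0,255))]:
        p=(proj(n,b@RR.T+t)+.5)*s-.5
        for a in range(8):
            for j in range(a+1,8):
                if bin(a^j).count("1")==1: cv2.line(im,tuple(np.round(p[a]).astype(int)),tuple(np.round(p[j]).astype(int)),col,1)
    out.append(im[y*s:y*s+560,x*s:x*s+400])
cv2.imwrite("pics/m2.png",np.hstack(out))
```

```text
[0.65256299 0.16328966 0.09968935] [-12.27544987 -34.38603289  -6.91805945] 0.05004008255820474
```

View pics/m2.png

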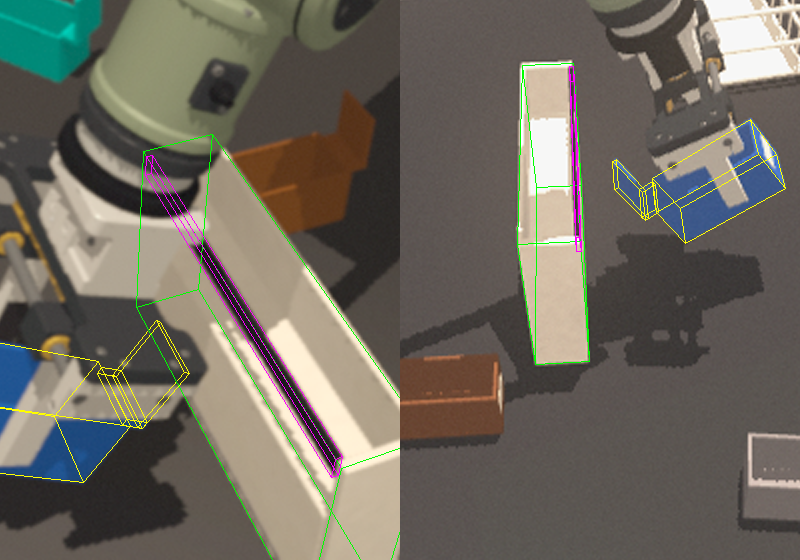

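Run:
```python
from mv import *
s=readout.sense();print(s["joint_positions"].round(2),s["force"])
rel(*tcp_for(130,0,35))
```

```text
[ 0.18  0.33  1.7  -0.23  0.71  2.08] [ 0.44532859  0.17785639 -1.45534524]
cm [ 0.02 -0.12 -0.02] deg [-0.09  0.05 -0.03]
```

Run:
```python
import cv2,numpy as np
a=cv2.imread("pics/side2.png")[90:190,290:410];cv2.imwrite("pics/c3.png",cv2.resize(a,None,fx=5,fy=5,interpolation=cv2.INTER_CUBIC))
```

```text
(no output)
```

View pics/c3.png

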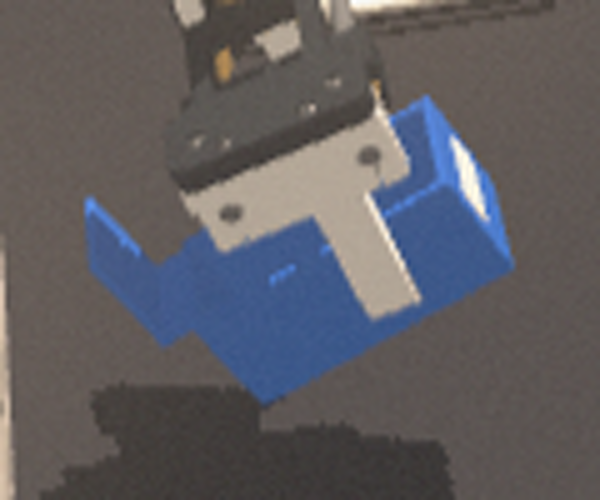

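Run:
```python
from mv import *
import plan
s=readout.sense()
W=[(113,-28,35),(108,-20,35),(102,-12,35),(94,0,35),(86,12,35),(78,23,35),(71,33,35),(66,34,33),(63,30,30),(63,24,25),(63,18,20),(62.5,11,15),(62,3,10),(61,-6,6),(60.5,-12,3),(60,-17,1),(59.5,-19,0)]
f=[]
for a,b in zip(W,W[1:]):f+= [np.array(a)+(np.array(b)-a)*k/4 for k in range(4)]
print(min(plan.clr(q[:2],q[2],plan.BN) for q in f[:-12]))
for w in W:
    print(w,round(plan.clr(np.array(w[:2]),w[2],plan.BN),1),end=" ");rel(*tcp_for(*w),ref=s)
```

```text
5.336441750261678
(113, -28, 35) 15.8 cm [-1.65  0.18 -2.82] deg [-0.09  0.05 -0.03]
(108, -20, 35) 10.8 cm [-2.15  0.27 -2.02] deg [-0.09  0.05 -0.03]
(102, -12, 35) 5.7 cm [-2.74  0.37 -1.22] deg [-0.09  0.05 -0.03]
(94, 0, 35) 6.0 cm [-3.52  0.51 -0.02] deg [-0.09  0.05 -0.03]
(86, 12, 35) 6.3 cm [-4.31  0.65  1.18] deg [-0.09  0.05 -0.03]
(78, 23, 35) 6.1 cm [-5.1   0.79  2.28] deg [-0.09  0.05 -0.03]
(71, 33, 35) 7.3 cm [-5.79  0.92  3.28] deg [-0.09  0.05 -0.03]
(66, 34, 33) 9.4 cm [-6.29  1.01  3.32] deg [ 0.26  2.02 -0.03]
(63, 30, 30) 11.7 cm [-6.61  1.06  2.83] deg [ 0.78  4.97 -0.03]
(63, 24, 25) 11.3 cm [-6.66  1.07  2.08] deg [ 1.66  9.89 -0.02]
(63, 18, 20) 10.2 cm [-6.72  1.08  1.34] deg [ 2.54 14.81 -0.02]
(62.5, 11, 15) 8.2 cm [-6.85  1.11  0.5 ] deg [ 3.42 19.74 -0.02]
(62, 3, 10) 6.6 cm [-6.98  1.13 -0.43] deg [ 4.300e+00  2.466e+01 -1.000e-02]
(61, -6, 6) 5.0 cm [-7.16  1.16 -1.43] deg [ 5.01e+00  2.86e+01 -1.00e-02]
(60.5, -12, 3) 4.3 cm [-7.27  1.18 -2.1 ] deg [ 5.53 31.55 -0.  ]
(60, -17, 1) 1.8 cm [-7.36  1.2  -2.64] deg [ 5.89 33.52 -0.  ]
(59.5, -19, 0) 1.0 cm [-7.43  1.21 -2.87] deg [ 6.06 34.5  -0.  ]
```

>>> carry_out(
  translation=[
    [-0.8,0.1,-1.4],
    [-1.6,0.2,-2.8],
    [-1.6,0.2,-2.8],
    [-2.1,0.3,-2.0],
    [-2.7,0.4,-1.2],
    [-3.1,0.4,-0.6],
    [-3.5,0.5,0],
    [-3.9,0.6,0.6],
    [-4.3,0.7,1.2],
    [-4.7,0.7,1.7],
    [-5.1,0.8,2.3],
    [-5.4,0.9,2.8],
    [-5.8,0.9,3.3],
    [-6.3,1.0,3.3],
    [-6.6,1.1,2.8],
    [-6.6,1.1,2.8],
  ],
  angular=[
    [0,0,0],
    [0,0,0],
    [0,0,0],
    [0,0,0],
    [0,0,0],
    [0,0,0],
    [0,0,0],
    [0,0,0],
    [0,0,0],
    [0,0,0],
    [0,0,0],
    [0,0,0],
    [0,0,0],
    [0.3,2,0],
    [0.8,5,0],
    [0.8,5,0],
  ],
  grip=[4.5,4.5,4.5,4.5,4.5,4.5,4.5,4.5,4.5,4.5,4.5,4.5,4.5,4.5,4.5,4.5],
)

```text
time: 6.92
position: [0.6033, 0.1706, 0.1229]
orientation: [0.981, -0.087, 0.172, 0.016]
force: [-0.4, 0.2, -0.8]
opening: 0.05
gripper_force: 20.0
```

Run:
```python
from mv import *
W=[(63,24,25),(63,18,20),(62.5,11,15),(62,3,10),(61,-6,6),(60.5,-12,3),(60,-17,1),(59.5,-19,0)]
s=readout.sense()
for w in W: rel(*tcp_for(*w),ref=s)
c,R=bin_now();print((rz(-RY)@(c-RB))*1000,np.degrees(np.arcsin(R[2,0])))
im=viewer.snapshot("side")[60:180,240:400,::-1];a=cv2.resize(im,None,fx=3,fy=3,interpolation=cv2.INTER_CUBIC)
im=viewer.snapshot("scene")[:,:,::-1];cv2.imwrite("pics/scene4.png",im);b=cv2.resize(im[300:420,320:420],None,fx=3,fy=3,interpolation=cv2.INTER_CUBIC)
cv2.imwrite("pics/m4.png",np.hstack([a,b]))
```

```text
cm [ 0.02  0.01 -0.53] deg [ 0.89  4.75 -0.01]
cm [-0.04  0.02 -1.28] deg [ 1.77  9.67 -0.01]
cm [-0.16  0.04 -2.12] deg [ 2.65e+00  1.46e+01 -1.00e-02]
cm [-0.3   0.06 -3.05] deg [ 3.53 19.52 -0.02]
cm [-0.47  0.1  -4.05] deg [ 4.240e+00  2.346e+01 -2.000e-02]
cm [-0.58  0.12 -4.72] deg [ 4.770e+00  2.641e+01 -2.000e-02]
cm [-0.68  0.13 -5.26] deg [ 5.120e+00  2.838e+01 -2.000e-02]
cm [-0.75  0.14 -5.48] deg [ 5.290e+00  2.936e+01 -2.000e-02]
[62.3045118  -0.10772191 27.90676316] 29.835243285957496
```

View pics/m4.png

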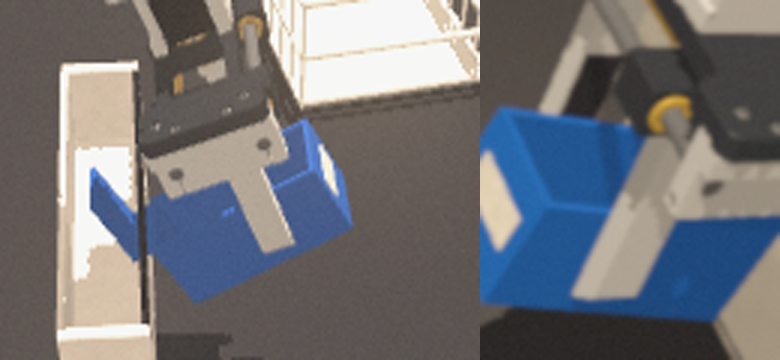

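The tongue (crop 115,215) shows behind the black strip, inside the channel, and the box is in front. Swinging the front down.

>>> carry_out(
  translation=[
    [0,0,-0.4],
    [0,0,-0.8],
    [0,0,-1.2],
    [-0.1,0,-1.6],
    [-0.2,0,-2.1],
    [-0.3,0.1,-2.6],
    [-0.3,0.1,-3.1],
    [-0.4,0.1,-3.6],
    [-0.5,0.1,-4.1],
    [-0.6,0.1,-4.6],
    [-0.6,0.1,-4.6],
  ],
  angular=[
    [0.5,2.5,0],
    [0.9,4.8,0],
    [1.3,7.3,0],
    [1.8,9.7,0],
    [2.7,14.6,0],
    [3.1,17,0],
    [3.5,19.5,0],
    [3.9,21.5,0],
    [4.2,23.5,0],
    [4.8,26.4,0],
    [4.8,26.4,0],
  ],
  grip=[4.5,4.5,4.5,4.5,4.5,4.5,4.5,4.5,4.5,4.5,4.5],
)

```text
time: 8.4
position: [0.5967, 0.1714, 0.0755]
orientation: [0.994, -0.088, -0.061, -0.005]
force: [-0.0, -0.0, -1.1]
opening: 0.0498
gripper_force: 20.0
```

Run:
```python
from mv import *
W=[(60.5,-12,3),(60,-17,1),(59.5,-19,0),(59.5,-21,0)]
s=readout.sense()
for w in W: rel(*tcp_for(*w),ref=s)
c,R=bin_now();print((rz(-RY)@(c-RB))*1000,np.degrees(np.arcsin(R[2,0])),s["force"])
```

```text
cm [0.07 0.04 0.02] deg [-0.03 -0.11 -0.01]
cm [-0.02  0.06 -0.53] deg [ 0.33  1.85 -0.01]
cm [-0.09  0.07 -0.75] deg [ 0.5   2.84 -0.01]
cm [-0.09  0.07 -0.95] deg [ 0.5   2.84 -0.01]
[ 59.90336845  -0.53855504 -12.1705248 ] 2.8830184747032597 [-0.01820421 -0.00180509 -1.10711709]
```

Now lowering gently until the ledge takes it.

>>> carry_out(
  translation=[
    [0,0,-0.3],
    [0,0.1,-0.5],
    [0,0.1,-0.6],
    [0,0.1,-0.7],
    [0,0.1,-0.8],
    [0,0.1,-0.8],
  ],
  angular=[
    [0.2,1,0],
    [0.4,2,0],
    [0.5,2.8,0],
    [0.5,2.8,0],
    [0.5,2.8,0],
    [0.5,2.8,0],
  ],
  grip=[4.5,4.5,4.5,4.5,4.5,4.5],
)

```text
time: 9.15
position: [0.5965, 0.1728, 0.0684]
orientation: [0.992, -0.088, -0.085, -0.007]
force: [0.0, -0.3, 0.2]
opening: 0.05
gripper_force: 20.0
```

Run:
```python
from mv import *
s=readout.sense()
c,R=bin_now();print((rz(-RY)@(c-RB))*1000,np.degrees(np.arcsin(R[2,0])),s["force"],s["moment"])
```

```text
[ 59.99751      0.808384   -18.66014241] 0.08968245825301684 [ 0.01587805 -0.33284226  0.23786438] [ 0.01296084 -0.12142855 -0.01379935]
```

>>> carry_out(
  translation=[
    [0,0,-0.1],
    [0,0,-0.15],
    [0,0,-0.15],
  ],
  angular=[
    [0,0,0],
    [0,0,0],
    [0,0,0],
  ],
  grip=[4.5,4.5,4.5],
)

```text
time: 9.52
position: [0.5966, 0.1728, 0.0671]
orientation: [0.992, -0.088, -0.085, -0.007]
force: [-0.3, -1.7, -0.2]
opening: 0.0495
gripper_force: 20.0
```

>>> carry_out(
  translation=[
    [0,0,-0.1],
    [0,0,-0.2],
    [0,0,-0.2],
  ],
  angular=[
    [0,0,0],
    [0,0,0],
    [0,0,0],
  ],
  grip=[4.5,4.5,4.5],
)

```text
time: 9.9
position: [0.5966, 0.1729, 0.0653]
orientation: [0.992, -0.088, -0.085, -0.007]
force: [-1.2, 0.2, 3.3]
opening: 0.0501
gripper_force: 20.0
```

Run:
```python
from mv import *
s=readout.sense()
c,R=bin_now();print((rz(-RY)@(c-RB))*1000,np.degrees(np.arcsin(R[2,0])),s["force"],s["moment"])
a=cv2.resize(viewer.snapshot("side")[60:180,240:380,::-1],None,fx=3,fy=3,interpolation=cv2.INTER_CUBIC)
b=cv2.resize(viewer.snapshot("scene")[280:400,320:440,::-1],None,fx=3,fy=3,interpolation=cv2.INTER_CUBIC)
cv2.imwrite("pics/m5.png",np.hstack([a,b]))
```

```text
[ 60.11065459   0.98087956 -21.75497517] 0.08875808180130114 [-1.1745748   0.16920132  3.29033043] [ 0.19994136  0.57997886 -0.01523429]
```

View pics/m5.png

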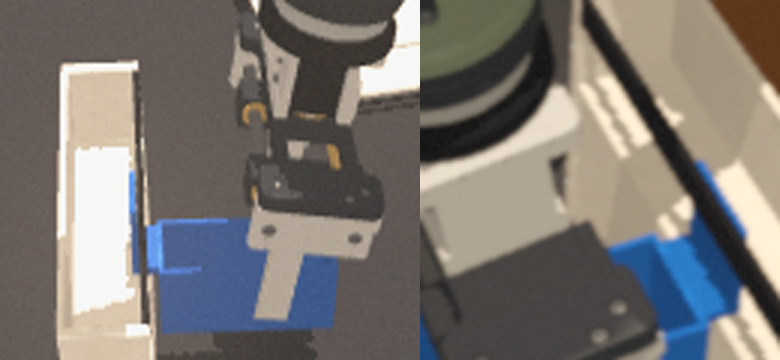

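The tongue is just behind the strip, the tab is on the ledge and contact is felt. Releasing and backing off.

>>> carry_out(
  translation=[
    [0,0,0],
    [0,0,0],
    [0,0,0],
    [0,0,0],
    [0,0,0],
    [0.4,0,2],
    [0.9,-0.1,5],
    [1.7,-0.2,10],
    [3,-0.4,15],
    [5,-0.4,19],
    [5,-0.4,19],
    [5,-0.4,19],
    [5,-0.4,19],
  ],
  angular=[
    [0,0,0],
    [0,0,0],
    [0,0,0],
    [0,0,0],
    [0,0,0],
    [0,0,0],
    [0,0,0],
    [0,0,0],
    [0,0,0],
    [0,0,0],
    [0,0,0],
    [0,0,0],
    [0,0,0],
  ],
  grip=[5.5,6.5,7.5,7.5,7.5,7.5,7.5,7.5,7.5,7.5,7.5,7.5,7.5],
)

```text
time: 11.62
position: [0.6449, 0.1687, 0.2522]
orientation: [0.992, -0.088, -0.087, -0.007]
force: [0.2, 0.1, 0.9]
opening: 0.0749
gripper_force: 0.0
```

Run:
```python
from mv import *
S={n:viewer.snapshot(n) for n in("scene","side")}
a=cv2.resize(S["side"][60:200,240:380,::-1],None,fx=3,fy=3,interpolation=cv2.INTER_CUBIC)
b=cv2.resize(S["scene"][280:420,320:440,::-1],None,fx=3,fy=3,interpolation=cv2.INTER_CUBIC)
cv2.imwrite("pics/m6.png",np.hstack([a,b]))
```

```text
(no output)
```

View pics/m6.png

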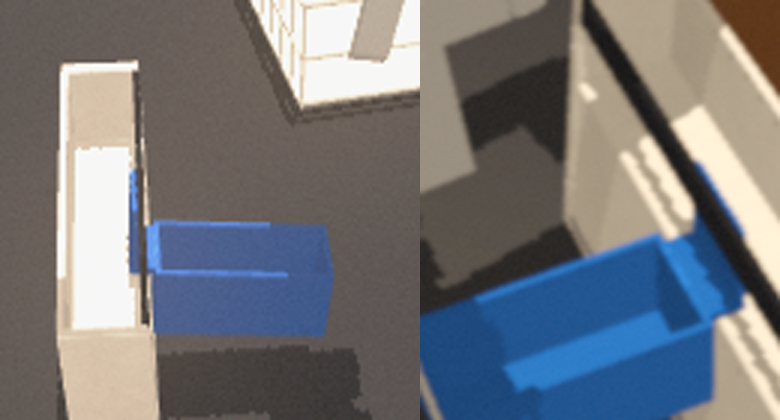

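It hangs freely. A numeric check of pitch, yaw and position:

Run:
```python
from mv import *
S={n:viewer.snapshot(n) for n in("scene","side")}
def bl(im):
    h=cv2.cvtColor(im,cv2.COLOR_RGB2HSV);m=((h[:,:,0]>102)&(h[:,:,0]<125)&(h[:,:,1]>110)&(h[:,:,2]>50)).astype(np.uint8)
    k,l,s,_=cv2.connectedComponentsWithStats(m);r=np.zeros(m.shape)
    for j in range(1,k):
        if s[j,4]>15:r[l==j]=1
    return r
M={n:bl(S[n]) for n in S}
occ={}
for n in S:
    o=np.zeros((480,640),np.uint8)
    for b in(box(-4,0,-125,125,36,52),):
        cv2.fillConvexPoly(o,cv2.convexHull(np.round(proj(n,b@rz(RY).T+RB)).astype(np.int32)),1)
    occ[n]=1-cv2.dilate(o,np.ones((3,3)))
def C(p):
    R=rz(RY+np.radians(p[3]))@Ro.from_euler("y",-p[4],degrees=True).as_matrix();t=RB+rz(RY)@np.array(p[:3])/1000
    return sum((np.abs(sil(n,R,t)-M[n])*occ[n]).sum() for n in S)
x0=[59,1,-20,0,0];sx=[x0]+[[x0[j]+(4 if j==k else 0) for j in range(5)] for k in range(5)]
r=minimize(C,x0,method="Nelder-Mead",options=dict(initial_simplex=sx,xatol=.05,fatol=.5,maxiter=400));print(r.x.round(2),r.fun,C(x0),{n:M[n].sum() for n in M})
```

```text
[ 56.84   1.86 -24.3   -0.62  -6.29] 597.7803921568627 1376.921568627451 {'scene': np.float64(6136.0), 'side': np.float64(2036.0)}
```

Run:
```python
from mv import *
S={n:viewer.snapshot(n) for n in("scene","side")}
def pts(n,R,t):return
out=[]
for n,(x,y,w,h) in(("scene",(285,290,133,190)),("side",(285,110,100,75))):
    s=3 if n=="scene" else 4
    im=cv2.resize(S[n][:,:,::-1],None,fx=s,fy=s,interpolation=cv2.INTER_CUBIC)
    for p,col in(((56.8,1.9,-24.3,-.6,-6.3),(0,255,255)),((59,1.9,-22.5,0,-2.5),(0,0,255))):
        R=rz(RY+np.radians(p[3]))@Ro.from_euler("y",-p[4],degrees=True).as_matrix();t=RB+rz(RY)@np.array(p[:3])/1000
        for b in BIN:
            q=(proj(n,b@R.T+t)+.5)*s-.5
            for a in range(8):
                for j in range(a+1,8):
                    if bin(a^j).count("1")==1: cv2.line(im,tuple(np.round(q[a]).astype(int)),tuple(np.round(q[j]).astype(int)),col,1)
    c=im[y*s:(y+h)*s,x*s:(x+w)*s];out.append(cv2.copyMakeBorder(c,0,570-c.shape[0],0,0,0))
m=np.hstack(out);print(m.shape);cv2.imwrite("pics/m7.png",m)
```

```text
(570, 799, 3)
```

View pics/m7.png

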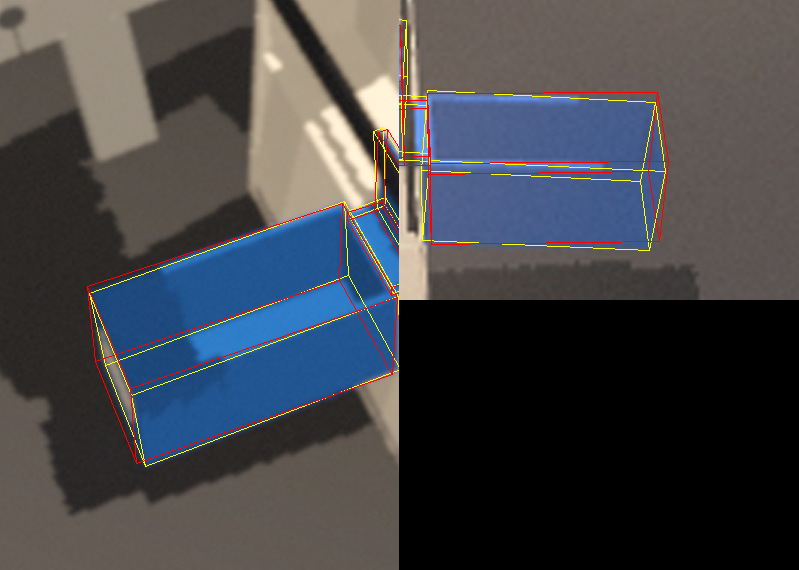

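```bash
cat > fit.py <<'E'
from mv import *
S={n:viewer.snapshot(n) for n in("scene","side")}
def pose(p):return rz(RY+np.radians(p[3]))@Ro.from_euler("y",-p[4],degrees=True).as_matrix(),RB+rz(RY)@np.array(p[:3])/1000
M,W={},{}
R0,t0=pose([57,2,-23,0,-4])
for n in S:
    im=cv2.GaussianBlur(S[n],(0,0),.6).astype(int);m=(im[:,:,2]-im[:,:,0]>22).astype(float)
    o=np.zeros((480,640),np.uint8)
    cv2.fillConvexPoly(o,cv2.convexHull(np.round(proj(n,box(-4,0,-125,125,36,52)@rz(RY).T+RB)).astype(np.int32)),1)
    cv2.fillConvexPoly(o,cv2.convexHull(np.round(proj(n,box(55,56,-18,18,-18,18)@R0.T+t0)).astype(np.int32)),1)
    w=1-cv2.dilate(o,np.ones((3,3)))
    r=np.zeros((480,640));q=np.vstack([proj(n,b@R0.T+t0) for b in BIN]);a,b=q.min(0).astype(int)-12,q.max(0).astype(int)+12
    r[max(a[1],0):b[1],a[0]:b[0]]=1
    M[n],W[n]=m,w*r
for ns in(("scene","side"),("scene",),("side",)):
    def C(p):
        R,t=pose(p);return sum((np.abs(sil(n,R,t)-M[n])*W[n]).sum() for n in ns)
    best=None
    for x0 in([58,1,-21,0,-1],[57,2,-24,0,-5]):
        sx=[x0]+[[x0[j]+(3 if j==k else 0) for j in range(5)] for k in range(5)]
        r=minimize(C,x0,method="Nelder-Mead",options=dict(initial_simplex=sx,xatol=.05,fatol=.5,maxiter=300))
        if best is None or r.fun<best.fun:best=r
    print(ns,best.x.round(2),round(best.fun),[round((M[n]*W[n]).sum()) for n in ns])
print(readout.sense()["time"])
E
python3 fit.py
```

```text
('scene', 'side') [ 57.08   1.69 -24.49   0.32  -4.72] 228 [6034, 2155]
('scene',) [ 58.21   3.55 -22.3    0.25  -5.04] 156 [6034]
('side',) [ 56.57  -1.69 -21.99  -0.98  -4.22] 43 [2155]
12.025
```

```bash
python3 -c "
from plant import ticket
print(ticket.job_done())"
```

```text
the job is handed in; nothing more can be done
None
```

The blue bin hangs on the white rail with its tongue behind the black strip and the gripper clear. The camera fit puts it about 4.7° front-down (limit 5°, give or take about half a degree) and square to the rail within about 1°. I handed it in at about 12 s and never touched the grey bin or the jar.

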